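# Lock the push-and-turn lid on the leaning jacks tin

### The job

Put the lid that lies on the stacked storage boxes back on the jacks tin, which leans towards you in its plywood cradle: set its two ears into the two notches of the mouth, push it down against the spring, turn it a quarter-turn clockwise (seen looking into the mouth) up to the stop, and let it spring up so that it is locked. Leave the bowl of marbles and the ball where they are.

Things in the scene. Friction and masses are not known exactly. Their poses are not given: they have to be found in the camera images.
- lid_mid (a point): Loose lid, upright on the box stack: aluminium plug 60 mm across, 24 mm tall, with two ears at its foot and a black bar grip on top; 54 mm tall in all, about 150 g. Point on its axis, 27 mm above its underside; z points up out of the grip. Ears along +x and -x: 84 mm tip to tip, 12 mm wide, 6 mm thick, flush with the underside. Same after a half turn.
- lid_bar (a point): Centre of the lid's bar grip, on the lid's axis 39 mm above its underside. The bar is 50 mm long along x (in line with the ears), 16 mm thick along y, and stands from 24 to 54 mm above the underside; fingers close on it along y, and fingertips may rest on the plug's flat top, 24 mm above the underside.
- tin_mouth (a point): Centre of the fixed tin's mouth, level with the top of its 4 mm thick lip, about 120 mm above the work surface. z points out of the mouth along the tin's axis, 30 degrees from vertical, leaning towards the robot give or take 20 degrees. Round opening 68 mm across with two entry notches 21 mm wide along +x and -x of this frame, reaching 45 mm from the axis.
- tin: Fixed steel tin, 96 mm across, 100 mm long; origin at the centre of its bottom, axes as the mouth's. Lid underside from the mouth's z = -14 to -18 mm: it turns clockwise looking into the mouth (negative about z; the other way is blocked). Ears turned 75 to 90 degrees (stop at 90) lie under pockets; let up, the lid springs to z = -10 mm and is locked, ears under the lip.
- pad (a joint): How far (m) the sprung rubber pad in the middle of the mouth (36 mm across) is pressed in: 0 untouched, its top 6 mm below the lip's top; 0.012 fully down. It takes 4 N to start and 11 N fully down. The lid first rests on it with its underside at the mouth's z = -6 mm, ears in the notches and unable to turn; 0.008 or more frees it to turn; locked it reads 0.004.
- boxes: Fixed stack of two plastic storage boxes, 150 mm (x) by 190 mm (y), 120 mm tall; origin at the centre of the underside. The lid starts on its top. It stands to the left or to the right of the tin.
- bowl: Bystander: loose glass bowl of clear marbles, 130 mm across, 60 mm tall, on the other side of the tin from the boxes; origin at the centre of its underside.
- ball_center (a point): Bystander: centre of the loose teal silicone ball, 60 mm across, on a small cork ring to the left of and beyond the tin.
There are look-alikes about, which are no part of the job. Leave any purple look-alike of the part that bears lid_mid alone.

How it is judged (in metres and radians):
On the way:
1. The lid is pressed down in the mouth with its ears still in line with the notches (underside at least 13 mm below the lip's top face, within 17 degrees) (z of lid_mid in the frame of tin_mouth between 0.004 and 0.014 m and x of lid_mid in the frame of tin_mouth between -0.008 and 0.008 m and y of lid_mid in the frame of tin_mouth between -0.008 and 0.008 m and angle between the x axis of lid_mid and the x axis of tin_mouth, either way round below 0.3 rad).
At the end, for the whole second after the job is handed in: The lid sits in the mouth within 8 mm of its centre (x and y), within 19 degrees of a full quarter-turn, sprung up with its underside 7.5 to 12.5 mm below the lip's top, square to the tin within 7 degrees, at rest and released; bowl and ball within 20 mm of their starts (z of lid_mid in the frame of tin_mouth between 0.0145 and 0.0195 m and x of lid_mid in the frame of tin_mouth between -0.008 and 0.008 m and y of lid_mid in the frame of tin_mouth between -0.008 and 0.008 m and angle between the x axis of lid_mid and the y axis of tin_mouth, either way round below 0.33 rad and angle between the z axis of lid_mid and the z axis of tin_mouth, either way round below 0.12 rad and distance of each of bowl, ball_center from where it was at the start of the episode below 0.02 m and velocity of joint pad between -0.01 and 0.01 m/s); the robot touches nothing.
It fails at once if The bowl of marbles is moved by more than 20 mm (distance of bowl from where it was at the start of the episode above 0.02 m).
It fails at once if The ball is moved by more than 20 mm (distance of ball_center from where it was at the start of the episode above 0.02 m).
It also fails if it takes over 48 s, if anything falls off the work surface, if the arm or the gripper's body presses on something with over 40 N, if the wrist force passes 120 N, or if a joint passes its speed limit or range.

### The arm

A 6-joint arm with a two-finger parallel gripper is mounted at the origin on the work surface. World frame = base frame: x ahead of the robot, y to its left, z up, the work surface at z = 0. Lengths are in mm, angles in rad, forces in N, time in s.
With the tool pointing down it reaches from about 300 to 775 mm from the base axis. Payload 14.6 kg.
Tool frame: the origin (TCP) lies at the very end of the fingers, on their centre line; the grasp point (between the pads) lies 19 mm behind it; z points along the fingers, y is the line along which they close (so a half turn about z gives the same grasp; the last joint's range is limited). The gripper opens to 94 mm and grips with 3 to 60 N. Pads are 16 mm wide; open, the fingers measure 119 mm over their backs; the gripper's body (75 mm by 177 mm) begins 78 mm behind the grasp point.
Start: joints at [1.056, 0.3, 1.521, -0, 1.321, -0.067], TCP at [238.137, 495.762, 205.446] pointing down, gripper open.
Joint ranges: [-3.03, 3.03], [-0.79, 2.21], [0.23, 2.52], [-1.04, 4.18], [0, 3.07], [-2.55, 2.55]. Speed limits (rad/s): [2.22, 2.22, 2.57, 3.14, 3.14, 3.14].

### API

Orientations are given as [roll, pitch, yaw] about the fixed x, y, z axes, in that order (R = Rz(yaw) Ry(pitch) Rx(roll)).
In Python, from cell import manip, optics gives the robot as it stands.
- The arm moves only by the shell command python3 -m crank 'ROWS' [FORCE]. ROWS is JSON, a list of rows, each a list of 7 numbers: the opening in per cent of the stroke, from 0 (shut) to 100 (fully open), then the shift along the tool's x, y, z in mm, then the turn, a rotation vector about the tool's x, y, z in rad. A call has 1 to 10 rows; each row is the pose to reach, as a shift and turn from the pose commanded when the call began, along the tool's axes at that moment; what a row does not reach only later rows make up. A row lasts 1/10 s, in which the tool goes at most 50 mm and 8.59 degrees, less where a joint would pass 70% of its speed; a pose out of reach is approached as far as the arm can. A call with a gripper value outside its range is refused whole. The fingers move at their own pace and stop on an object; FORCE is the grip in N (left out, the last holds). Time passes only in rows, so rows that repeat a pose let the fingers close. It gives the time, the measured TCP pose, the force, the opening and the grip force at its end, in the units of the state.
- manip.read_state(): the state, without advancing time (a new reading comes with each control period).
- optics.camera(name): name is "side" or "top" or "wrist"; returns (picture, depth): 420x560x3 uint8, red, green, blue; 420x560 float32, mm along the optical axis (not along the pixel's ray), 0 where there is no reading.
- optics.calibration(name): a dict with "camera_matrix" (3x3 intrinsics, pixels), "k1" (the pictures are not rectified: a ray, as slopes to the right and down, at radius r is drawn at 1 + k1 r^2 times it, then the intrinsics apply), "R" (3x3) and "t" (3): a world point X has camera coordinates R X + t. Camera axes: x right, y down, z forward; pixel columns grow to the right and rows downward; lengths in mm; the calibration is good to about 2 mm. A picture is of the moment at which its call begins: read the wrist's pose just before it. calibration takes no time and is no camera call; for the wrist camera it gives the pose at the moment of the call.
- manip.sign_off(): hands the job in; it is judged then, once.
The state is a dict: "clock": time; "joints": joint angles; "qd": joint speeds; "effort": joint torques, N m; "eef_pos": TCP position; "eef_rot": TCP orientation; "wrist_force": force on the tool from outside, world axes, zero at the start; "moment": the same for the moment, N m; "finger_gap": finger opening in mm; "finger_force": force on a finger pad.
Only numpy, scipy, OpenCV 4.12 (cv2) and the standard library are available. Lean on these libraries where they do the work, as an engineer would, in place of code of your own. Each camera call takes 0.05 s, during which the arm holds its last target. There are 200 camera calls.

## Working session

There is one attempt and no reset: what is moved stays moved. The work goes in short steps, Python scripts to look and compute and a shell command to move; the robot and the scene stay as the last step left them, time stands still between calls to the robot, and variables do not carry over. Pictures are saved under pics/ and viewed, at most 10 in all, crops included, and the job is handed in when it is done.

```bash
ls; mkdir -p pics
cat > h.py <<'E'
import numpy as np, cv2
from scipy.spatial.transform import Rotation as Ro
from cell import manip, optics
def cal(n):
    c=optics.calibration(n); return np.array(c["camera_matrix"]),c["k1"],np.array(c["R"]),np.array(c["t"]).ravel()
def rays(n,uv,c=None):
    K,k1,R,t=c or cal(n); uv=np.atleast_2d(np.array(uv,float))
    d=np.array([(uv[:,0]-K[0,2])/K[0,0],(uv[:,1]-K[1,2])/K[1,1]]).T
    s=d.copy()
    for _ in range(20): s=d/(1+k1*(s**2).sum(1,keepdims=True))
    return np.c_[s,np.ones(len(s))]
def pts(n,uv,z,c=None): # with depth
    c=c or cal(n); s=rays(n,uv,c); return (s*np.array(z).reshape(-1,1)-c[3])@c[2]
def plane(n,uv,h,c=None):
    c=c or cal(n); s=rays(n,uv,c); o=-c[2].T@c[3]; d=s@c[2]
    return o+d*((h-o[2])/d[:,2:])
def cloud(n,depth,c=None):
    c=c or cal(n); v,u=np.mgrid[0:420,0:560]; return pts(n,np.c_[u.ravel(),v.ravel()],depth.ravel(),c).reshape(420,560,3)
def save(n,img): cv2.imwrite("pics/"+n,img[:,:,::-1])
E
python3 - <<'E'
from h import *
s=manip.read_state(); print(s["eef_pos"],s["eef_rot"],s["clock"])
for n in("side","top"):
    c=cal(n); p,d=optics.camera(n); np.savez(n+"0.npz",p=p,d=d); save(n+"0.png",p); print(n,-c[2].T@c[3],(d>0).mean())
E
```

```text
pics
[238.02830123 495.53859036 204.87779919] [-3.14042961e+00 -6.17691332e-05  2.69380510e+00] 0.0
side [ 389.40946375 -547.86798608  807.65236957] 0.9960416666666667
top [ 413.8264378    80.77725303 1330.96445186] 0.9958375850340137
```

View pics/top0.png

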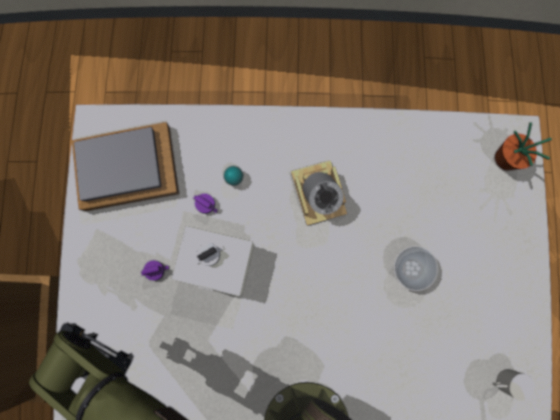

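View pics/side0.png

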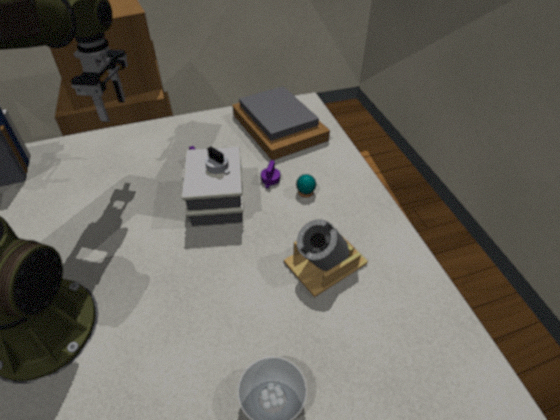

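Top view: the lid with its black bar is on the white box stack at (208,256), and the tin is in its cradle at (325,195). The bowl is at (416,268) and the ball at (234,175). Candidates for the lid are (208,256), grey plug with black bar on the boxes, and two purple ones at (205,204) and (153,271) on the table. Only the first fits the description, because it is aluminium and black and lies on the boxes. I'll confirm it in an enlarged crop.

Run:
```python
from h import *
T=np.load("top0.npz");S=np.load("side0.npz")
def cr(p,u,v,w=32): return cv2.resize(p[v-w:v+w,u-w:u+w],(380,290)[:1]*2 if 0 else (290,290),interpolation=cv2.INTER_CUBIC)
save("crop1.png",np.vstack([np.hstack([cr(T['p'],208,256),cr(T['p'],325,195)]),np.hstack([cr(S['p'],218,160),cr(S['p'],320,240)])]))
for n,D,(u,v) in(("top",T,(208,256)),("side",S,(218,160))):
    P=cloud(n,D['d']); w=20
    p=D['p'][v-w:v+w,u-w:u+w]; X=P[v-w:v+w,u-w:u+w]
    m=(p.max(2)<70)&(X[...,2]>140)&(X[...,2]<200)
    q=X[m]; c=q[:,:2].mean(0); e=cv2.minAreaRect(q[:,:2].astype(np.float32)); w_,V=np.linalg.eigh(np.cov(q[:,:2].T))
    print(n,m.sum(),q.mean(0),np.percentile(q[:,2],[5,50,95]),e,np.arctan2(V[1,1],V[0,1]))
```

```text
top 94 [474.89509648 271.73779152 171.62677749] [163.78536809 172.90771232 176.2145753 ] ((475.0824890136719, 272.57940673828125), (12.927863121032715, 44.63146209716797), 34.04360580444336) 2.1186202792813136
side 170 [476.23992468 265.38295574 164.14463063] [147.29147437 166.33093826 174.94123419] ((475.6658020019531, 270.34716796875), (15.181899070739746, 46.671485900878906), 32.834171295166016) 2.182546320483587
```

View pics/crop1.png

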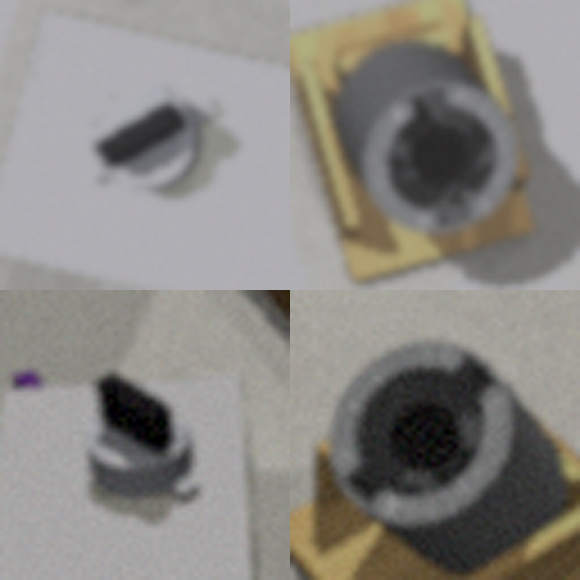

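Confirmed: the crop shows an aluminium plug with a black bar on the box. The tin's notches show at crop (425,100) and (445,205) in the top view, roughly along world x. Next I'll fit the mouth and plan the move over the lid.

```bash
cat >> h.py <<'E'
def pose():
    s=manip.read_state(); return np.array(s["eef_pos"]),Ro.from_euler("xyz",s["eef_rot"])
def go(p,R):
    p0,R0=pose(); print("shift",R0.inv().apply(np.array(p)-p0).round(1),"turn",(R0.inv()*R).as_rotvec().round(3))
E
python3 - <<'E'
from h import *
Q=[]
for n,(u,v) in(("top",(325,197)),("side",(320,240))):
    D=np.load(n+"0.npz");P=cloud(n,D['d']);w=32
    p=D['p'][v-w:v+w,u-w:u+w].astype(int);X=P[v-w:v+w,u-w:u+w]
    sat=p.max(2)-p.min(2)
    m=(sat<25)&(X[...,2]>85)&(X[...,2]<160)&(p.mean(2)>85)
    q=X[m]; ran=np.random.default_rng(0);best=0
    for _ in range(800):
        a=q[ran.choice(len(q),3,False)];N=np.cross(a[1]-a[0],a[2]-a[0]);N/=np.linalg.norm(N)+1e-9;N*=np.sign(N[2]) or 1
        if not 0.75<N[2]<0.95: continue
        i=abs((q-a[0])@N)<2.5
        if i.sum()>best:best=i.sum();I=i
    q=q[I];c=q.mean(0);N=np.linalg.svd(q-c)[2][2];N*=np.sign(N[2])
    # circle outer: midpoint via minEnclosingCircle in-plane
    ex=np.cross([0,1,0],N);ex/=np.linalg.norm(ex);ey=np.cross(N,ex)
    f=np.c_[(q-c)@ex,(q-c)@ey].astype(np.float32)
    (a,b),r=cv2.minEnclosingCircle(f)
    print(n,m.sum(),I.sum(),"mean",c,"N",N,"tilt",np.degrees(np.arccos(N[2])),"az",np.degrees(np.arctan2(N[1],N[0])),"ctr",c+a*ex+b*ey,r)
p,R=pose();K,k1,Rc,t=cal("wrist");print("cam in tool",R.inv().apply(-Rc.T@t-p),"cam axes in tool\n",R.as_matrix().T@Rc.T,K[0,0])
go([475.5,271,300],Ro.from_euler("xyz",[np.pi,0,2.14]))
E
```

```text
top 624 294 mean [637.84020826 -35.40107138 122.38170876] N [-0.47080956 -0.16335298  0.86697991] tilt 29.890440633937555 az -160.86517387018714 ctr [637.05070417 -36.54131995 121.73813089] 48.486881256103516
side 535 471 mean [636.88965611 -40.01175828 121.7343684 ] N [-0.48032825 -0.15035031  0.86410622] tilt 30.219196642626557 az -162.6190572684745 ctr [636.71727326 -38.77765438 121.85327457] 47.487815856933594
cam in tool [  73.45839986    2.7455026  -179.63095405] cam axes in tool
 [[-4.96786701e-04 -9.66440186e-01 -2.56891263e-01]
 [ 9.99999773e-01 -3.63083449e-04 -5.67898456e-04]
 [ 4.55566923e-04 -2.56891487e-01  9.66440146e-01]] 355.10145054672995
shift [-311.3  -99.7  -95. ] turn [-0.001  0.     0.554]
```

```bash
python3 -m crank '[[100,0,0,-50,0,0,0],[100,-50,-15,-95,0,0,0.1],[100,-95,-30,-95,0,0,0.2],[100,-140,-45,-95,0,0,0.3],[100,-185,-60,-95,0,0,0.4],[100,-230,-75,-95,0,0,0.5],[100,-275,-90,-95,0,0,0.55],[100,-311,-100,-95,0,0,0.55],[100,-311,-100,-95,0,0,0.55],[100,-311,-100,-95,0,0,0.55]]' 20
python3 - <<'E'
from h import *
c=cal("wrist");p0,R0=pose();p,d=optics.camera("wrist");save("w1.png",p);np.savez("w1.npz",p=p,d=d)
X=cloud("wrist",d,c)
m=(p.max(2)<75)&(X[...,2]>155)&(X[...,2]<185)&(np.hypot(X[...,0]-475,X[...,1]-271)<50)
q=X[m][:,:2].astype(np.float32);r=cv2.minAreaRect(q);w,V=np.linalg.eigh(np.cov(q.T))
t=(X[...,2]>169)&m
print(m.sum(),r,np.arctan2(V[1,1],V[0,1]),np.sqrt(w),X[m].mean(0),"top:",cv2.minAreaRect(X[t][:,:2].astype(np.float32)),np.percentile(X[m][:,2],[10,50,90]))
go([*r[0],150],Ro.from_euler("xyz",[np.pi,0,2.14]))
E
```

```text
clock: 1.1
eef_pos: [475.3, 270.6, 300.0]
eef_rot: [-3.141, -0.0, 2.142]
wrist_force: [-0.3, -0.1, 0.1]
finger_gap: 94.1
finger_force: 0.0
1005 ((478.8534240722656, 276.97344970703125), (15.97791862487793, 49.06244659423828), 31.78131103515625) 2.1157964460472813 [ 4.54704014 14.58841042] [478.00936314 278.20032825 173.45953007] top: ((478.8534240722656, 276.97344970703125), (15.97791862487793, 49.06244659423828), 31.78131103515625) [172.09651886 174.0037913  175.03491098]
shift [  2.6   6.6 150.2] turn [-0.001 -0.     0.004]
```

View pics/w1.png

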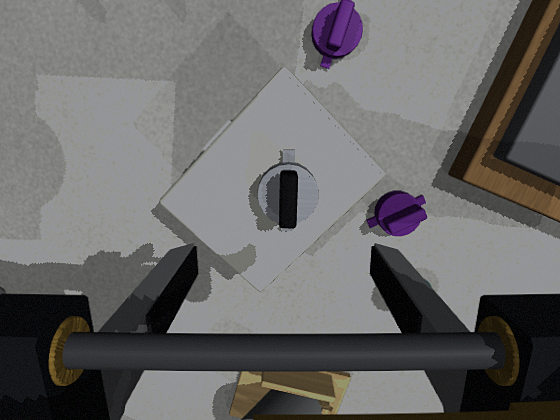

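The wrist view shows the bar upright at about (288,199) on the box, and both purple look-alikes are clear of the path. Now I'll descend and grip.

```bash
python3 -m crank '[[100,1.5,3,40,0,0,0],[100,1.5,3,80,0,0,-0.01],[100,1.5,3,110,0,0,-0.015],[100,1.5,3,135,0,0,-0.015],[100,1.5,3,150,0,0,-0.015],[100,1.5,3,154,0,0,-0.015],[40,1.5,3,154,0,0,-0.015],[0,1.5,3,154,0,0,-0.015],[0,1.5,3,154,0,0,-0.015],[0,1.5,3,154,0,0,-0.015]]' 55
python3 -m crank '[[0,0,0,0,0,0,0],[0,0,0,0,0,0,0],[0,0,0,0,0,0,0]]'
```

```text
clock: 2.15
eef_pos: [477.1, 274.0, 147.2]
eef_rot: [3.14, 0.0, 2.159]
wrist_force: [0.1, 0.0, -0.5]
finger_gap: 65.8
finger_force: 0.0
clock: 2.45
eef_pos: [476.9, 273.8, 146.5]
eef_rot: [3.142, 0.0, 2.159]
wrist_force: [0.5, -0.6, 0.2]
finger_gap: 41.5
finger_force: 0.0
```

```bash
python3 -m crank '[[20,0,0,0.5,0,0,0.03],[0,0,0,0.5,0,0,0.03],[0,0,0,0.5,0,0,0.03],[0,0,0,0.5,0,0,0.03],[0,0,0,0.5,0,0,0.03],[0,0,0,0.5,0,0,0.03],[0,0,0,0.5,0,0,0.03]]' 55
python3 - <<'E'
from h import *
# side-camera bar check is occluded; plan pre-insert pose
N=np.array([-.476,-.157,.8655]);N/=np.linalg.norm(N)
M=np.array([637,-38,122])
c=cal("side");print(manip.read_state()["finger_force"])
E
```

```text
clock: 3.15
eef_pos: [476.9, 273.8, 145.9]
eef_rot: [-3.142, 0.0, 2.129]
wrist_force: [0.1, -0.5, 0.0]
finger_gap: 16.1
finger_force: 55.0
54.997007846832275
```

```bash
python3 -m crank '[[0,0,0,-20,0,0,0],[0,0,0,-60,0,0,0],[0,0,0,-110,0,0,0],[0,0,0,-135,0,0,0],[0,0,0,-135,0,0,0]]'
cat >> h.py <<'E'
def tool(N,az):
    z=-np.array(N)/np.linalg.norm(N); x=np.array([np.cos(az),np.sin(az),0]); 
    x[2]=-(x@z)/z[2]; x/=np.linalg.norm(x); return Ro.from_matrix(np.c_[x,np.cross(z,x),z])
E
python3 - <<'E'
from h import *
N=[-.476,-.157,.8655];M=np.array([637,-38,122]);R=tool(N,np.radians(196))
T=M-R.apply([85,0,120]);print(T);go(T,R)
E
```

```text
clock: 3.65
eef_pos: [477.7, 274.3, 284.6]
eef_rot: [3.136, 0.001, 2.129]
wrist_force: [1.0, 0.9, -3.0]
finger_gap: 15.8
finger_force: 55.0
[650.6092174  -36.55833543 268.41622453]
shift [-355.2  -18.    16.3] turn [-0.35  -0.432 -1.266]
```

```bash
python3 -m crank '[[0,-36,-2,0,-0.035,-0.043,-0.127],[0,-71,-4,0,-0.07,-0.086,-0.253],[0,-107,-5,0,-0.105,-0.13,-0.38],[0,-142,-7,0,-0.14,-0.173,-0.506],[0,-178,-9,0,-0.175,-0.216,-0.633],[0,-213,-11,0,-0.21,-0.259,-0.76],[0,-249,-13,5,-0.245,-0.302,-0.886],[0,-284,-14,10,-0.28,-0.346,-1.013],[0,-320,-16,13,-0.315,-0.389,-1.139],[0,-355,-18,16,-0.35,-0.432,-1.266]]'
python3 -m crank '[[0,0,0,0,0,0,0],[0,0,0,0,0,0,0],[0,0,0,0,0,0,0],[0,0,0,0,0,0,0]]'
python3 - <<'E'
from h import *
N=[-.476,-.157,.8655];M=np.array([637,-38,122]);R=tool(N,np.radians(196))
go(M-R.apply([85,0,120]),R);print(manip.read_state()["joints"])
c=cal("wrist");p0,R0=pose();p,d=optics.camera("wrist");np.savez("w2.npz",p=p,d=d,p0=p0,R0=R0.as_matrix(),**{k:v for k,v in zip("K k R t".split(),c)});save("w2.png",p)
E
```

```text
clock: 4.65
eef_pos: [644.5, -28.3, 263.5]
eef_rot: [3.106, 0.496, -2.92]
wrist_force: [-0.0, 1.1, -1.8]
finger_gap: 15.5
finger_force: 55.0
clock: 5.05
eef_pos: [644.5, -26.0, 265.5]
eef_rot: [3.105, 0.496, -2.924]
wrist_force: [0.1, 0.9, -2.0]
finger_gap: 15.3
finger_force: 55.0
shift [ -4.6 -11.6  -1.2] turn [-0.013 -0.028 -0.055]
[-0.1908578   0.22326157  1.55324073  0.27929372  0.93685307 -2.10529985]
```

View pics/w2.png

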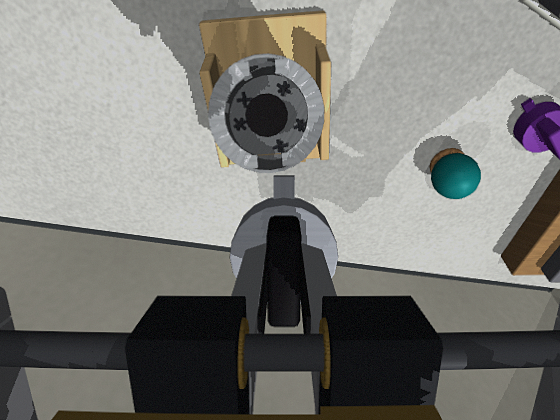

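The view shows the mouth ring centred at about (266,115), with notches at (263,68) and (270,160). The held lid's near ear is at (284,187) and its plug at about (284,250). I'll measure both in this one view.

```bash
cat > mouth.py <<'E'
from h import *
def mouth(f,uv):
    D=np.load(f);c=(D['K'],float(D['k']),D['R'],D['t']);R0=Ro.from_matrix(D['R0']);p0=D['p0']
    X=cloud("wrist",D['d'],c);p=D['p'].astype(int);g=p.mean(2);sat=p.max(2)-p.min(2)
    v,u=np.mgrid[0:420,0:560];near=np.hypot(u-uv[0],v-uv[1])<62
    q=X[near&(g>110)&(sat<30)&(X[...,2]>85)&(X[...,2]<155)]
    for k in range(6):
        cc=np.median(q,0) if k==0 else q.mean(0); N=np.linalg.svd(q-q.mean(0),full_matrices=False)[2][2]; N*=np.sign(N[2]); h=(q-q.mean(0))@N; q=q[abs(h)<max(1.5,2*h.std())]
    cc=q.mean(0);ex=R0.apply([1,0,0]);ex-=ex@N*N;ex/=np.linalg.norm(ex);ey=np.cross(N,ex)
    f2=np.c_[(q-cc)@ex,(q-cc)@ey].astype(np.float32)
    (a,b),r=cv2.minEnclosingCircle(f2)
    pr=np.percentile(np.hypot(f2[:,0]-a,f2[:,1]-b),[1,50,99]);M=cc+a*ex+b*ey
    # notch: intersect rays with the lip plane, dark at r 37..44
    o=-c[2].T@c[3];uvs=np.c_[u[near],v[near]];d=rays("wrist",uvs,c)@c[2];Y=o+d*(((M-o)@N)/(d@N))[:,None]
    x=(Y-M)@ex;y=(Y-M)@ey;rr=np.hypot(x,y);th=np.arctan2(y,x)
    dk=(rr>37)&(rr<43)&(g[near]<100);ang=np.angle(np.exp(2j*th[dk]).mean())/2
    P=dk&(abs(x)>20)
    print(f,"M",M.round(1),"N",N.round(3),"r",r,pr,"notch ang vs tool x (about N)",ang,"n",dk.sum(),"halves",[(x[P&(s*x>0)].mean().round(1),y[P&(s*x>0)].mean().round(1)) for s in(1,-1)])
    print(" in tool: M",R0.inv().apply(M-p0).round(1),"N",R0.inv().apply(N).round(3))
    return X,g,sat,R0,p0,M,N,np.cos(ang)*ex+np.sin(ang)*ey
E
python3 - <<'E'
from mouth import *
X,g,sat,R0,p0,M,N,x=mouth("w2.npz",(266,115));print("mouth x",x)
T=R0.inv().apply((X-p0).reshape(-1,3)).reshape(X.shape)
e=T[172:200,265:305];m=(e[...,2]<40)&(e[...,2]>5);E=e[m]
print("ear",m.sum(),"x max",np.percentile(E[:,0],[5,97]),"y",np.percentile(E[:,1],[3,97]),"z",np.median(E[:,2]))
s=T[195:300,225:345];m=(abs(s[...,2]-2)<5)&(abs(s[...,0])<40)&(g[195:300,225:345]>85);F=s[m]
print("plugtop",m.sum(),"z",np.median(F[:,2]),"xmax",np.percentile(F[:,0],99),"y",np.percentile(F[:,1],[1,99]))
b=T[212:330,265:302];m=(g[212:330,265:302]<60)&(b[...,2]<-15)&(b[...,2]>-40);B=b[m];print("bar",m.sum(),np.percentile(B[:,0],[1,99]),np.percentile(B[:,1],[1,99]),np.median(B[:,2]))
E
```

```text
w2.npz M [639.1 -36.7 122.7] N [-0.476 -0.148  0.867] r 47.90900421142578 [34.11922897 41.39513397 47.45532806] notch ang vs tool x (about N) 0.07029032109852135 n 383 halves [(np.float64(39.4), np.float64(2.4)), (np.float64(-39.4), np.float64(-3.1))]
 in tool: M [ 74.6 -13.7 121.6] N [ 0.025 -0.005 -1.   ]
mouth x [-0.82872823 -0.25374359 -0.49882232]
ear 558 x max [27.08118258 40.04542532] y [-4.76396536  7.24627422] z 20.995062032796433
plugtop 2781 z 3.082947691018436 xmax 26.52054223347642 y [-27.3933841   29.86750796]
bar 3514 [-24.85792038  23.08888359] [-6.78305527  9.07119946] -26.689009603055396
```

```bash
cat > tgt.py <<'E'
from mouth import *
import io,contextlib
with contextlib.redirect_stdout(io.StringIO()): _,_,_,_,_,M,N,x=mouth("w2.npz",(266,115))
RT=Ro.from_matrix(np.c_[x,np.cross(-N,x),-N]); O=np.array([-1.3,1.2,27])
def T(h): return M+h*N-RT.apply(O)
def lid():  # lid underside centre in mouth frame (tool-aligned)
    p,R=pose(); return (RT.inv().apply(p+R.apply(O)-M)*[1,1,-1]).round(1),(RT.inv()*R).as_rotvec().round(3)
E
python3 - <<'E'
from tgt import *
go(T(40),RT);go(T(10),RT);print(lid())
E
```

```text
shift [ 77.6 -15.3  54.8] turn [-0.004 -0.025 -0.07 ]
shift [ 76.9 -15.1  84.8] turn [-0.004 -0.025 -0.07 ]
(array([-79.3,   9.8,  92.7]), array([0.004, 0.025, 0.07 ]))
```

```bash
python3 -m crank '[[0,39,-8,25,-0.002,-0.012,-0.035],[0,78,-15,55,-0.004,-0.025,-0.07],[0,78,-15,55,-0.004,-0.025,-0.07],[0,77,-15,70,-0.004,-0.025,-0.07],[0,77,-15,80,-0.004,-0.025,-0.07],[0,77,-15,80,-0.004,-0.025,-0.07],[0,77,-15,80,-0.004,-0.025,-0.07],[0,77,-15,80,-0.004,-0.025,-0.07]]'
python3 - <<'E'
from tgt import *
go(T(0),RT);print(lid())
a=[]
for n,u,v in(("side",320,235),("wrist",280,200)):
    p,d=optics.camera(n); w=45 if n=="side" else 150
    a.append(cv2.resize(p[v-w:v+w,u-w:u+w],(400,400),interpolation=cv2.INTER_CUBIC))
save("c3.png",np.hstack(a))
E
```

```text
clock: 5.9
eef_pos: [618.9, -45.2, 159.1]
eef_rot: [3.141, 0.523, -2.844]
wrist_force: [-0.2, 0.2, -1.5]
finger_gap: 15.8
finger_force: 55.0
shift [ 0.6  0.9 15.4] turn [-0.001  0.001  0.   ]
(array([-0.6, -0.9, 15.4]), array([ 0.001, -0.001, -0.   ]))
```

View pics/c3.png

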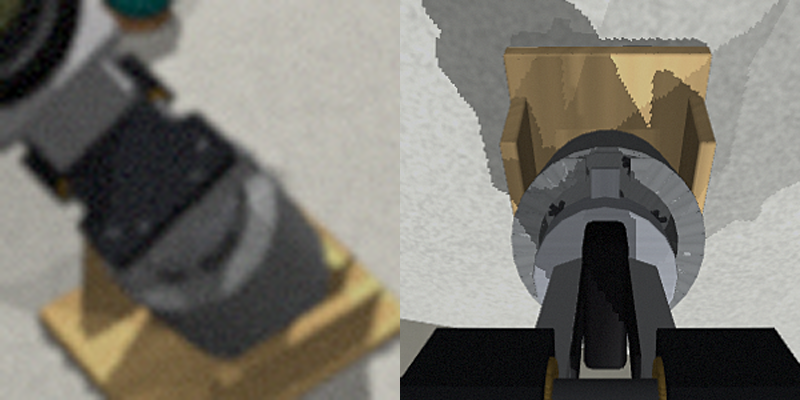

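The wrist crop shows the ear at (603,180) in line with the notch at (605,157), and the plug is centred in the ring, which spans columns 512 to 705. I'll go in as far as just above the pad.

```bash
python3 -m crank '[[0,0.6,0.9,6,0,0,0],[0,0.6,0.9,11,0,0,0],[0,0.6,0.9,14,0,0,0],[0,0.6,0.9,17,0,0,0],[0,0.6,0.9,19,0,0,0],[0,0.6,0.9,20,0,0,0],[0,0.6,0.9,20,0,0,0]]'
python3 - <<'E'
from tgt import *
print(lid());s=manip.read_state();print("force in mouth/tool axes",RT.inv().apply(s["wrist_force"]),s["moment"])
E
```

```text
clock: 6.7
eef_pos: [627.4, -41.6, 140.5]
eef_rot: [3.14, 0.522, -2.845]
wrist_force: [-0.5, 0.3, -1.9]
finger_gap: 15.5
finger_force: 55.0
(array([ 0.7, -0. , -5.3]), array([0.001, 0.   , 0.   ]))
force in mouth/tool axes [1.23539177 0.41447576 1.44386197] [-0.11879949  0.38036729 -0.00519914]
```

It went in freely, with the underside at about -5 mm. Now I'll press to about -16 mm.

```bash
python3 -m crank '[[0,-0.5,0,2,0,0,0],[0,-0.5,0,4,0,0,0],[0,-0.5,0,6,0,0,0],[0,-0.5,0,8,0,0,0],[0,-0.5,0,10,0,0,0],[0,-0.5,0,11,0,0,0],[0,-0.5,0,11,0,0,0],[0,-0.5,0,11,0,0,0]]'
python3 - <<'E'
from tgt import *
print(lid());s=manip.read_state();print(RT.inv().apply(s["wrist_force"]),s["moment"])
E
```

```text
clock: 7.5
eef_pos: [633.2, -39.9, 131.5]
eef_rot: [3.141, 0.523, -2.845]
wrist_force: [-6.6, -1.3, 6.1]
finger_gap: 16.1
finger_force: 55.0
(array([  0. ,  -0.1, -16. ]), array([ 0.001, -0.   ,  0.   ]))
[ 2.77147378  0.72787608 -8.64758811] [-0.03150116  0.90348354  0.08244712]
```

The pad force rose about 10 N, which fits pad ≈ 0.010, so the lid is free to turn. I'll turn it clockwise about its own axis.

```bash
python3 -m crank '[[0,0,0.2,0,0,0,0.14],[0,-0.1,0.4,0,0,0,0.28],[0,-0.1,0.5,0,0,0,0.42],[0,-0.2,0.7,0,0,0,0.56],[0,-0.3,0.8,0,0,0,0.7],[0,-0.4,0.9,0,0,0,0.84],[0,-0.6,1.1,0,0,0,0.98],[0,-0.7,1.2,0,0,0,1.12],[0,-0.9,1.2,0,0,0,1.26],[0,-1,1.3,0,0,0,1.4]]'
python3 - <<'E'
from tgt import *
print(lid());s=manip.read_state();print(RT.inv().apply(s["wrist_force"]),RT.inv().apply(s["moment"]),s["joints"][5])
E
```

```text
clock: 8.5
eef_pos: [634.1, -38.7, 132.6]
eef_rot: [2.624, 0.082, 2.011]
wrist_force: [-4.0, -2.4, 5.6]
finger_gap: 15.7
finger_force: 55.0
(array([ -1.7,  -1.5, -15.7]), array([ 0.   , -0.003,  1.406]))
[ 1.18130332 -1.11073722 -7.08847726] [ 0.18398637  0.51314486 -0.11000586] -0.9816641844445327
```

```bash
python3 -m crank '[[0,-0.1,0.1,0,0,0,0.08],[0,-0.2,0.2,0,0,0,0.13],[0,-0.2,0.2,0,0,0,0.16],[0,-0.2,0.2,0,0,0,0.16],[0,-0.2,0.2,0,0,0,0.16]]'
python3 - <<'E'
from tgt import *
print(lid());s=manip.read_state();print(RT.inv().apply(s["wrist_force"]),RT.inv().apply(s["moment"]))
E
```

```text
clock: 9.0
eef_pos: [632.8, -38.8, 131.4]
eef_rot: [2.622, 0.004, 1.879]
wrist_force: [-17.2, -5.7, 6.4]
finger_gap: 15.4
finger_force: 55.1
(array([  0.3,  -1.4, -16.1]), array([0.002, 0.002, 1.559]))
[ 12.53908649  -0.39152747 -14.5525332 ] [-0.03407418  2.71171057 -0.54470149]
```

The turn is at 1.559 rad and the torque is rising, so the lid is on the stop. I'll let it up about 6 mm into the pockets.

```bash
python3 -m crank '[[0,0,0,-1.5,0,0,-0.02],[0,0,0,-3,0,0,-0.02],[0,0,0,-4.5,0,0,-0.02],[0,0,0,-6,0,0,-0.02],[0,0,0,-6,0,0,-0.02],[0,0,0,-6,0,0,-0.02]]'
python3 - <<'E'
from tgt import *
print(lid());s=manip.read_state();print(RT.inv().apply(s["wrist_force"]),RT.inv().apply(s["moment"]))
E
```

```text
clock: 9.6
eef_pos: [630.1, -39.6, 136.2]
eef_rot: [2.622, 0.014, 1.895]
wrist_force: [-9.6, -4.4, 2.2]
finger_gap: 15.2
finger_force: 55.0
(array([  0.3,  -1.3, -10.6]), array([0.002, 0.002, 1.54 ]))
[ 7.94952545 -1.38048643 -7.17146977] [ 0.12202513  1.99508873 -0.22476549]
```

```bash
python3 -m crank '[[0,0,0,-0.5,0,0,0],[15,0,0,-0.5,0,0,0],[40,0,0,-0.5,0,0,0],[40,0,0,-0.5,0,0,0],[45,0,0,-0.5,0,0,0],[45,0,0,-10,0,0,0],[45,0,0,-40,0,0,0],[45,0,0,-80,0,0,0],[45,0,0,-110,0,0,0],[45,0,0,-110,0,0,0]]'
python3 - <<'E'
from tgt import *
s=manip.read_state();print(lid(),s["wrist_force"])
c=cal("wrist");p0,R0=pose();p,d=optics.camera("wrist");X=cloud("wrist",d,c);np.savez("w4.npz",p=p,X=X)
P=(X-M);F=np.stack([P@x,P@np.cross(N,x),P@N],-1);g=p.mean(2);r=np.hypot(F[...,0],F[...,1])
for nm,m in(("lip",(r>37)&(r<46)&(abs(F[...,2])<5)&(g>90)),("plugtop",(r<28)&(abs(F[...,2]-14)<6)&(g>80)),("bar",(r<30)&(F[...,2]>36)&(F[...,2]<52)&(g<75))):
    q=F[m]
    if len(q)>20:
        n=np.linalg.svd(q-q.mean(0),full_matrices=False)[2][2]; w,V=np.linalg.eigh(np.cov(q[:,:2].T))
        print(nm,m.sum(),np.median(q,0),"normal",n*np.sign(n[2]),"long axis",V[:,1],cv2.minAreaRect(q[:,:2].astype(np.float32)))
p2,_=optics.camera("side")
save("c5.png",np.hstack([p[:400,80:480],cv2.resize(p2[190:290,270:370],(400,400),interpolation=cv2.INTER_CUBIC)]))
E
```

```text
clock: 10.6
eef_pos: [578.5, -56.3, 237.3]
eef_rot: [2.614, 0.018, 1.894]
wrist_force: [0.6, -0.3, -0.9]
finger_gap: 42.4
finger_force: 0.0
(array([ -3.4,  -2.2, 104.1]), array([-1.000e-03, -8.000e-03,  1.539e+00])) [ 0.56876282 -0.31455777 -0.94660155]
lip 2217 [ -3.03642906 -17.45765753   0.0439772 ] normal [-2.25549166e-04 -3.96740984e-04  9.99999896e-01] long axis [-0.13917362  0.990268  ] ((-0.0220564603805542, 0.09981536865234375), (91.78152465820312, 91.28703308105469), 46.059261322021484)
plugtop 1902 [-8.74376148 -1.42086139 14.05581089] normal [0.00110699 0.00186502 0.99999765] long axis [-0.99998007  0.00631288] ((0.09717178344726562, -1.053903579711914), (55.68614959716797, 53.349098205566406), 0.9735241532325745)
bar 1268 [-0.58437727 -3.62308357 43.79830357] normal [-0.00958548 -0.01584885  0.99982845] long axis [-0.03958783  0.99921609] ((-0.39785146713256836, -2.0624561309814453), (15.723796844482422, 49.22462844848633), 1.9240936040878296)
```

View pics/c5.png

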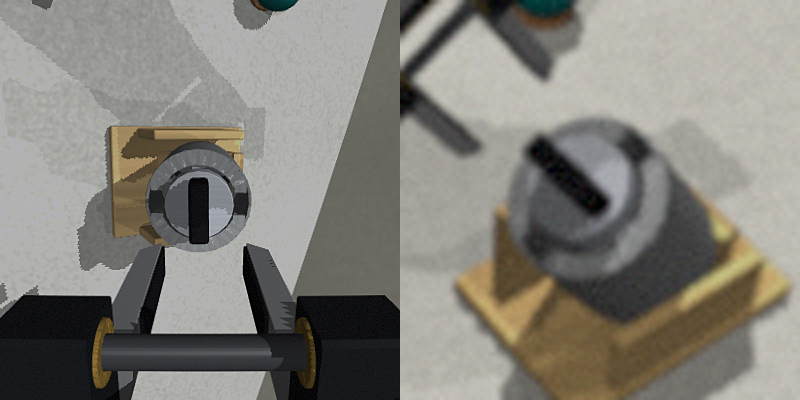

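The bar now lies across the notches at crop (155,202) and (240,202). The plug top is 14 mm above the lip, so the underside is at -10 mm: the lid is square, centred, locked and released. I'm handing the job in.

```bash
python3 -c "from cell import manip;print(manip.sign_off())"
```

```text
the job is handed in; nothing more can be done
None
```

The lid is back on the jacks tin and locked: the last camera check put its underside 10 mm below the lip, within about 2° of the full quarter-turn. The job was handed in at about 11 s with the robot clear and the bowl and ball not touched; the judge returned no verdict.

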